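Shut the blue drawer to free the red one

TASK

The blue drawer of the counter chest was left open, and while it is open the chest's interlock keeps the other drawers locked. Push the blue drawer fully home, then pull the red drawer open by about 10 cm (at least 8) so that the weights in it can be taken out, and let go. Leave the green drawer shut.

Things in the scene. Friction and masses are not known exactly. Their poses are not given: they have to be found in the camera images.
- chest: Metal chest fixed on the counter, 260 mm deep (x), 560 wide (y), 130 high; blue, red and green drawers side by side in any order. Origin: centre of its underside. Its x axis points from drawer fronts to back; drawers open along -x, travel 150. Outer faces of the fronts are at x = -130 when shut. Others are locked until blue is within 10 mm of home. Loose articles stand on the rear half of its top.
- blue_handle (a point): Middle of the blue drawer's bar handle: bar 12 mm thick, 122 long, along the chest's y, on posts at its ends; centre line 42 in front of the drawer front, 100 above the counter: 36 free between bar and front. Axes as the chest's. Chest-frame x is -172 when shut, less when open; starts 80 to 130 open. Slides at 2 N; a spring resists the last 30 mm (8 N): push to the stop, it then stays.
- red_handle (a point): Middle of the red drawer's bar handle, same form, size and place on its front as the blue one's, in red. Chest-frame x is -172 mm when shut, less as it opens. Shut and locked at the start; once freed it slides at about 2 N and stays where it is left. Fronts are 174 mm wide, 11 to 121 mm above the counter, in the drawer's colour.
- green_handle (a point): Middle of the green drawer's bar handle, same form and size, in green. Chest-frame x is -172 mm when shut. Shut at the start and to be left shut.

How it is judged:
By the outcome, as a careful person would: the job done as asked, in the order asked, and still so for the second after the job is handed in, with the robot touching nothing.
It also fails if it takes over 40 s, if anything falls off the work surface, if the arm or the gripper's body presses on something with over 40 N, if the wrist force passes 120 N, or if a joint passes its speed limit or range.

ROBOT

A 6-joint arm with a two-finger parallel gripper is mounted at the origin on the work surface. World frame = base frame: x ahead of the robot, y to its left, z up, the work surface at z = 0. Lengths are in m, angles in rad, forces in N, time in s.
With the tool pointing down it reaches from about 0.35 to 0.725 m from the base axis. Payload 6 kg.
Tool frame: the origin (TCP) lies on the centre line of the jaws, within the pads' length; the fingertips stand ctrl.tcp_to_tips ahead of it and the grasp point (between the pads) lies 8 mm behind it (ctrl.tcp_to_tips is the distance from the TCP to the fingertips, in m); z points along the fingers, y is the line along which they close (so a half turn about z gives the same grasp; the last joint's range is limited). The gripper opens to 85 mm and grips with 20 to 120 N. Pads are 22 mm wide; open, the fingers measure 114 mm over their backs; the gripper's body (76 mm by 85 mm) begins 54 mm behind the grasp point. The pads swing forward as they close: fully open they stand 13 mm farther back than shut.
Start: joints at [-0.909, 0.04, 0.085, 0, -1.615, -0.334], TCP at [0.193, -0.568, 0.219] pointing down, gripper open.
Joint ranges: [-2.56, 2.56], [-1.29, 2.01], [-1.08, 1.49], [-3.29, 1.98], [-2.81, -0.18], [-2.99, 2.99]. Speed limits (rad/s): [2.57, 2.57, 3.01, 3.14, 3.14, 3.14].

INTERFACE

Orientations are given as [roll, pitch, yaw] about the fixed x, y, z axes, in that order (R = Rz(yaw) Ry(pitch) Rx(roll)).
In Python, from workcell import ctrl, kinematics, get_image, telemetry gives the robot as it stands. Calls block until the motion is done:
- ctrl.goto(position, orientation): joint-space move of the TCP to a pose.
- ctrl.line_to(position, rotation=None, speed=0.15, max_force=None): straight line of the TCP; rotation=None keeps the orientation; speed is the mean speed in m/s. With max_force (N) it stops when the force on the tool has changed by that much, and returns True; else False.
- ctrl.goto_joints(angles): joint-space move.
- ctrl.gripper_to(opening): finger opening in m; the grip force is fixed at half the most; returns when the fingers have stopped.
- ctrl.sleep(seconds).
- kinematics.inverse_kinematics(position, orientation): joint angles nearest the present ones, or None.
- get_image(name): name is "scene" or "top" or "wrist"; returns a dict with "img" (384x512x3 uint8, red, green, blue), "fov_y" (degrees; the focal length in pixels is half the picture's height over the tangent of half this angle, whatever the lens; pixels are square), "cx", "cy" (the principal point, pixels), "xyz" and "attitude" of the camera in the world; the wrist camera has in their place "T_tool_cam" (4x4, takes a point from camera to tool coordinates, whose origin is the TCP and whose axes are the flange's). Camera axes: x right, y down, z forward; pixel columns grow to the right and rows downward; lengths in m; the calibration is good to about 2 mm. A picture is of the moment at which its call begins: read the wrist's pose just before it. There is no depth.
A pose or a line that the arm cannot do raises ctrl.IKError and nothing moves.
- ctrl.finish_job(): hands the job in; it is judged then, once.
Readings, each from a call of its own:
- telemetry.read_t(): time.
- telemetry.read_joint_positions(): joint angles.
- telemetry.read_joint_velocities(): joint speeds.
- telemetry.read_joint_torque(): joint torques, N m.
- telemetry.read_tcp_pos(): TCP position.
- telemetry.read_eef_rot(): TCP orientation.
- telemetry.read_contact_force(): force on the tool from outside, world axes, zero at the start.
- telemetry.read_ft_torque(): the same for the moment, N m.
- telemetry.read_finger_gap(): finger opening in m.
- telemetry.read_grip_force(): force on a finger pad.
Only numpy, scipy, OpenCV 4.12 (cv2) and the standard library are available. Lean on these libraries where they do the work, as an engineer would, in place of code of your own. Each camera call takes 0.05 s, during which the arm holds its last target. There are 200 camera calls.

## Working session

There is one attempt and no reset: what is moved stays moved. The work goes in short steps, each a Python script; the robot and the scene stay as the last script left them, time stands still between calls to the robot, and variables do not carry over. Pictures are saved under pics/ and viewed, at most 10 in all, crops included, and the job is handed in when it is done.

```bash
mkdir -p pics; ls; python3 - <<'E'
from workcell import ctrl, get_image, telemetry
import cv2
for n in ("scene","top"):
    d=get_image(n); cv2.imwrite(f"pics/{n}0.png",cv2.resize(d["img"][:,:,::-1],(768,576),interpolation=cv2.INTER_CUBIC))
    print(n,{k:v for k,v in d.items() if k!="img"})
print(ctrl.tcp_to_tips,telemetry.read_eef_rot(),telemetry.read_t())
E
```

```text
pics
scene {'fov_y': 47.99013348143965, 'cx': 250.33252111438517, 'cy': 196.1120191524476, 'xyz': array([0.95599973, 0.28448241, 0.88783999]), 'attitude': array([-2.70933136,  0.00355379,  2.33315951])}
top {'fov_y': 52.222431161643684, 'cx': 255.70541498196482, 'cy': 195.38135815538368, 'xyz': array([ 0.60770342, -0.006347  ,  0.85628858]), 'attitude': array([-3.0238001 ,  0.04885225, -1.59632186])}
0.011 [ 3.14002213e+00 -1.40056717e-04 -2.81378087e+00] 0.1
```

View pics/scene0.png

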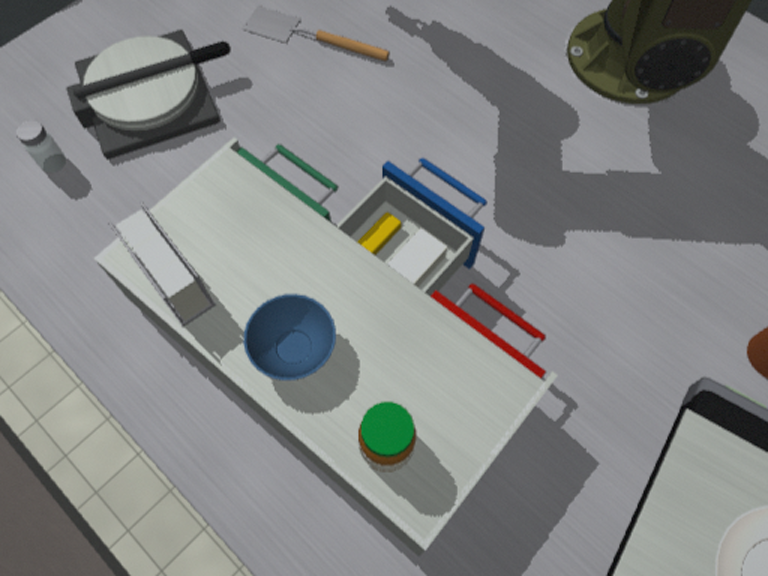

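View pics/top0.png

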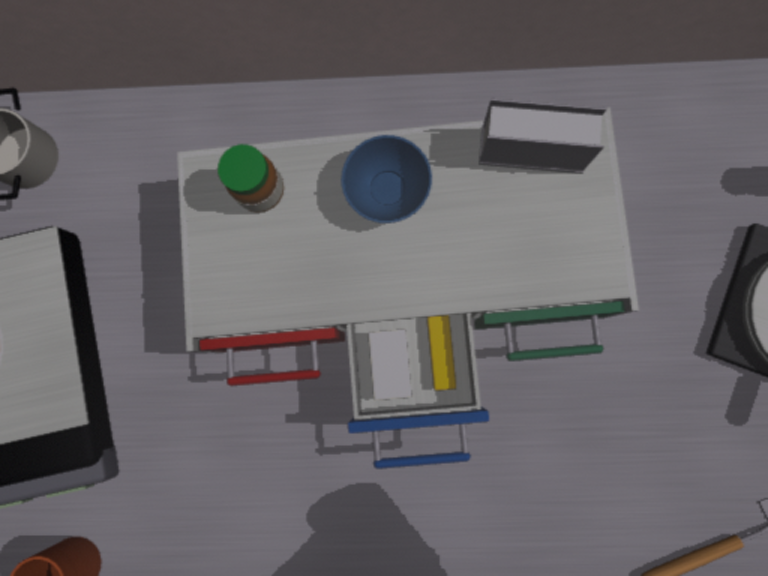

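The top view (768-px scale) shows these bar handles: red from (230,381) to (319,374), blue from (377,464) to (468,457), and green from (509,357) to (602,349). In the scene view, blue runs from (422,162) to (485,203) and red from (471,288) to (543,337).

```bash
cat > h.py <<'E'
import numpy as np
from scipy.spatial.transform import Rotation as R
def ray(d,u,v,z):
    f=d["img"].shape[0]/2/np.tan(np.radians(d["fov_y"])/2)
    r=R.from_euler("xyz",d["attitude"]).apply([(u-d["cx"])/f,(v-d["cy"])/f,1])
    return d["xyz"]+r*(z-d["xyz"][2])/r[2]
E
python3 - <<'E'
from workcell import get_image, kinematics
from h import *
np.set_printoptions(precision=4,suppress=True)
P={"top":dict(red=[(230,381),(319,374)],blue=[(377,464),(468,457)],green=[(509,357),(602,349)]),
"scene":dict(red=[(471,288),(543,337)],blue=[(422,162),(485,203)],green=[(279,149),(336,188)])}
for n in P:
    d=get_image(n)
    for k,p in P[n].items():
        a,b=[ray(d,(u+.5)/1.5-.5,(v+.5)/1.5-.5,.103) for u,v in p]
        e=(a-b)*np.sign(a[1]-b[1]); print(n,k,a,b,"mid",(a+b)/2,"len",np.linalg.norm(e),"yaw",np.arctan2(-e[0],e[1]))
    if n=="top":
        for u,v in[(179,153),(609,110),(636,308),(190,348)]: print("corner",ray(d,u/1.5,v/1.5,.13))
E
```

```text
top red [0.5905 0.2291 0.103 ] [0.5966 0.1138 0.103 ] mid [0.5936 0.1714 0.103 ] len 0.1154743648797408 yaw 0.05272911991802122
top blue [0.4833 0.0422 0.103 ] [ 0.4898 -0.0713  0.103 ] mid [ 0.4866 -0.0145  0.103 ] len 0.11366482717547775 yaw 0.05717442615765957
top green [ 0.6119 -0.128   0.103 ] [ 0.6189 -0.2441  0.103 ] mid [ 0.6154 -0.1861  0.103 ] len 0.11637070837893554 yaw 0.05990850049246629
corner [0.8871 0.2895 0.13  ]
corner [ 0.9195 -0.2653  0.13  ]
corner [ 0.6667 -0.28    0.13  ]
corner [0.633  0.2714 0.13  ]
scene red [0.6011 0.1184 0.103 ] [0.5906 0.2313 0.103 ] mid [0.5959 0.1748 0.103 ] len 0.1133623958607936 yaw 0.09267910033109944
scene blue [ 0.4935 -0.0667  0.103 ] [0.4845 0.0461 0.103 ] mid [ 0.489  -0.0103  0.103 ] len 0.1131956599553292 yaw 0.0794323522624504
scene green [ 0.6228 -0.2371  0.103 ] [ 0.6131 -0.1263  0.103 ] mid [ 0.618  -0.1817  0.103 ] len 0.11122753515929562 yaw 0.0871178586165853
```

```bash
cat >> h.py <<'E'
Y=0.061; X=np.array([np.cos(Y),np.sin(Y),0]); O=[np.pi,0,Y-np.pi]
BL=np.array([.488,-.0125,0]); RD=np.array([.5945,.173,0])
def at(p,dx,z): return p+X*dx+[0,0,z]
E
python3 - <<'E'
from workcell import ctrl, get_image, telemetry as t
from h import *
import cv2
ctrl.gripper_to(0.0)
ctrl.goto(at(BL,-.06,.20),O)
ctrl.line_to(at(BL,-.06,.096))
print(t.read_tcp_pos(),t.read_joint_positions(),t.read_t())
hit=ctrl.line_to(at(BL,-.017+.128,.096),speed=.06,max_force=30)
p=t.read_tcp_pos(); print(hit,(p-BL)@X,t.read_contact_force(),t.read_t())
ctrl.line_to(at(BL,-.017+.08,.096),speed=.1)
ctrl.line_to(at(BL,-.017+.05,.20))
d=get_image("top"); cv2.imwrite("pics/top1.png",cv2.resize(d["img"][:,:,::-1],(768,576),interpolation=cv2.INTER_CUBIC))
print(t.read_t())
E
```

```text
[ 0.42873246 -0.01624235  0.09716745] [ 4.38509511e-01 -4.31748709e-01 -5.41997943e-01  6.75758593e-04
 -1.45902530e+00 -1.94853327e+00] 3.9583
False 0.11102024494183689 [-1.45515949  0.71731411 -2.12778698] 6.9583
8.5167
```

View pics/top1.png

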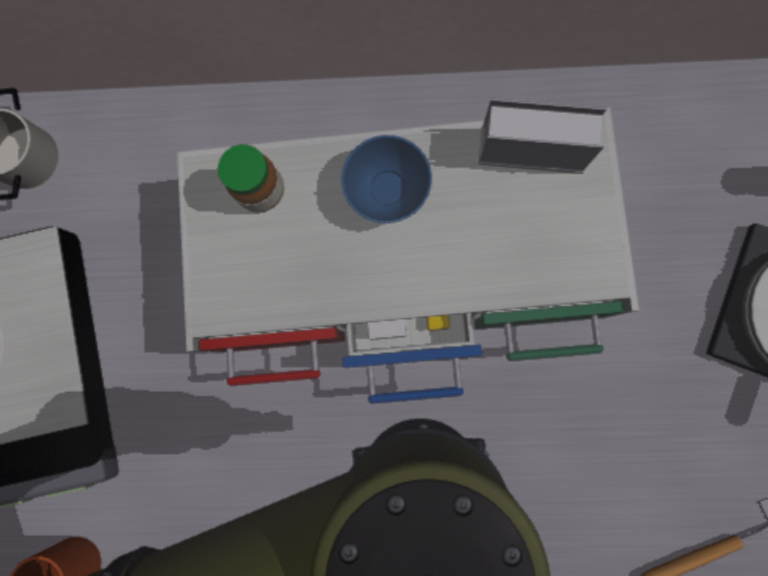

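After the push the blue bar is at about (370,399)–(462,392), so it is still roughly 30 mm open. Either the spring returned it or the push fell short. I'll push again while logging the force.

```bash
python3 - <<'E'
from workcell import ctrl, get_image, telemetry as t
from h import *
import cv2
d=get_image("top")
a,b=[ray(d,(u+.5)/1.5-.5,(v+.5)/1.5-.5,.103) for u,v in[(370,399),(462,392)]]
m=(a+b)/2; print("bar rel",(m-BL)@X)
ctrl.line_to(at(BL,.03,.096))
for dx in np.arange(.06,.1251,.005):
    hit=ctrl.line_to(at(BL,dx,.096),speed=.05,max_force=35)
    p=t.read_tcp_pos(); print(round(dx,3),hit,round((p-BL)@X,4),round(p[2],4),t.read_contact_force().round(1))
    if hit or t.read_contact_force()@X<-25: break
for n in("top","scene"):
    d=get_image(n); cv2.imwrite(f"pics/{n}2.png",cv2.resize(d["img"][:,:,::-1],(768,576),interpolation=cv2.INTER_CUBIC))
print(t.read_t())
E
```

```text
bar rel 0.0787309583588567
0.06 False 0.0599 0.0958 [0.2 0.1 0.8]
0.065 False 0.0651 0.096 [-0.2 -0.3 -0.4]
0.07 False 0.0702 0.096 [ 0.2  0.6 -0.9]
0.075 False 0.0752 0.0959 [-1.   0.7 -0.1]
0.08 False 0.0802 0.0959 [ 0.2  0.4 -0.2]
0.085 False 0.0852 0.0959 [ 0.7 -0.3 -0. ]
0.09 False 0.0901 0.0959 [0.2 0.9 0.1]
0.095 False 0.0952 0.0959 [ 0.2  0.3 -0.1]
0.1 False 0.1002 0.0958 [ 0.  -0.2  0.3]
0.105 False 0.1052 0.0959 [ 0.6 -0.3 -0.6]
0.11 False 0.1102 0.0959 [-0.3  0.2  0.1]
0.115 False 0.1151 0.0959 [0.1 0.6 0.6]
0.12 False 0.1203 0.096 [ 0.2  1.  -0.4]
0.125 False 0.1223 0.096 [-14.    2.2   8.1]
13.5083
```

View pics/scene2.png

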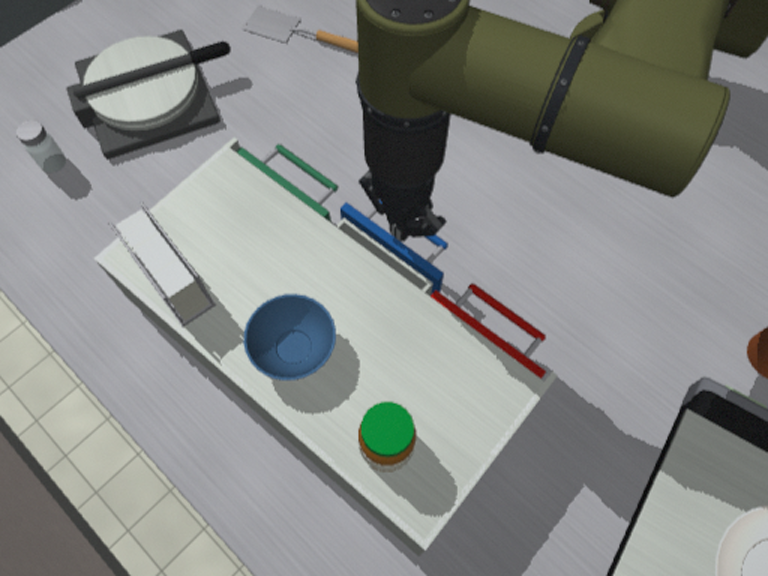

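```bash
python3 - <<'E'
from workcell import ctrl, get_image, telemetry as t
import cv2,numpy as np
print(t.read_finger_gap(),t.read_tcp_pos(),t.read_eef_rot(),t.read_contact_force())
s=get_image("scene")["img"][80:220,200:380,::-1]; w=get_image("wrist")["img"][:,:,::-1]
s=cv2.resize(s,(400,311),interpolation=cv2.INTER_CUBIC)
w=cv2.resize(w,(400,300)); cv2.imwrite("pics/c3.png",np.hstack([s[:300],w]))
E
```

```text
0.00018123229781463426 [ 0.61006843 -0.0050918   0.09599874] [-3.14122187 -0.00632349 -3.08039307] [-14.06442628   1.42534569   6.79556653]
```

View pics/c3.png

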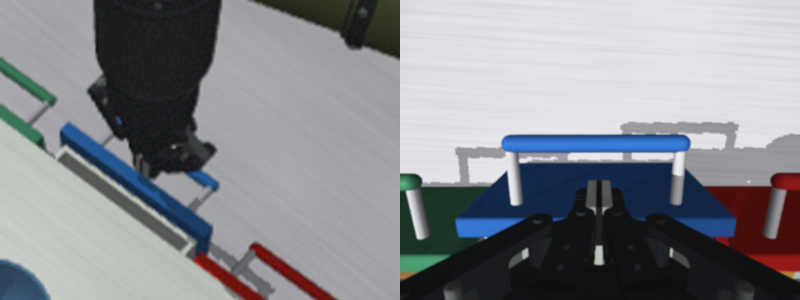

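The wrist view shows the closed fingers inside the gap at (600,190), between the blue bar and its front. They passed above the bar and are pushing on the front panel. So the tips sit higher relative to the bar than I assumed. I'll retreat to mid-gap, go down with a force guard, and push the front from there.

```bash
python3 - <<'E'
from workcell import ctrl, get_image, telemetry as t
from h import *
import cv2
print(kin:=None)
ctrl.line_to(at(BL,.109,.096),speed=.05)
print(t.read_contact_force().round(1))
h=ctrl.line_to(at(BL,.109,.080),speed=.04,max_force=8); print("down",h,t.read_tcp_pos(),t.read_contact_force().round(1))
if not h:
  for dx in np.arange(.12,.166,.005):
    hit=ctrl.line_to(at(BL,dx,.080),speed=.05,max_force=30)
    p=t.read_tcp_pos(); f=t.read_contact_force(); print(round(dx,3),hit,round((p-BL)@X,4),round(p[2],4),f.round(1))
    if hit or f@X<-25: break
d=get_image("wrist")["img"][:,:,::-1]; s=get_image("scene")["img"][:,:,::-1]
cv2.imwrite("pics/c4.png",np.hstack([cv2.resize(x,(400,300)) for x in (s,d)])); print(t.read_t())
E
```

```text
None
[-0.4 -0.3 -0.4]
down False [ 0.59674762 -0.00593984  0.07977092] [-0.5 -0.   0.8]
0.12 False 0.1203 0.0799 [-0.9  0.3  0.8]
0.125 False 0.1234 0.08 [-9.   0.5  4.9]
0.13 False 0.1252 0.0801 [-25.3   2.5  12.7]
15.5917
```

View pics/c4.png

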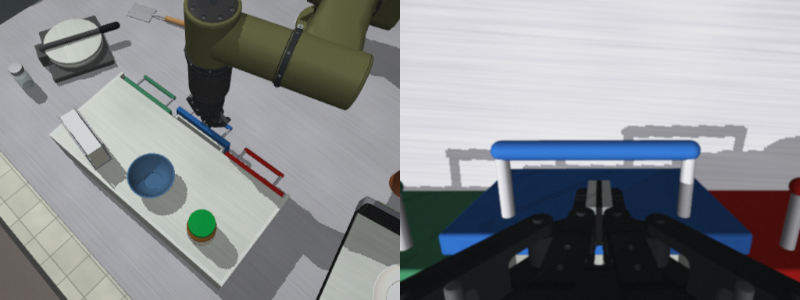

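The right half (wrist view) shows the tips at (600,185), the blue bar at row 150 and the top edge of the front at row 240. It stalled at 25 N with a large upward component. I'll check the geometry by projecting points with the wrist calibration.

```bash
python3 - <<'E'
from workcell import ctrl, get_image, telemetry as t
from h import *
np.set_printoptions(precision=4,suppress=True)
p=t.read_tcp_pos(); Rt=R.from_euler("xyz",t.read_eef_rot()).as_matrix()
d=get_image("wrist"); T=d["T_tool_cam"]; print(T)
f=192/np.tan(np.radians(d["fov_y"])/2); print(f,d["cx"],d["cy"])
C=p+Rt@T[:3,3]; A=Rt@T[:3,:3]; print("tcp",p,"cam",C,"cam z",A[:,2])
q=np.linalg.inv(T)@[0,0,.011,1]; print("tip px(400 scale)",(f*q[:2]/q[2]+[d["cx"],d["cy"]])*400/512)
def bp(u,v,z):
    r=A@[(u*1.28-d["cx"])/f,(v*1.28-d["cy"])/f,1]; return C+r*(z-C[2])/r[2]
for z in(.08,.09,.1):
    a,b=bp(91,150,z),bp(299,150,z); print(z,a,b,np.linalg.norm(a-b),"rel",((a+b)/2-BL)@X)
for z in (.11,.121):
    a,b=bp(40,236,z),bp(351,236,z); print("front top",z,a,b,np.linalg.norm(a-b),((a+b)/2-BL)@X)
print("tip tool px x10", [((lambda q:(f*q[:2]/q[2]+[d["cx"],d["cy"]])*400/512)(np.linalg.inv(T)@[0,0,z,1])) for z in(-.01,.0,.02)])
E
```

```text
[[-0.0001 -0.9617 -0.274   0.0692]
 [ 1.     -0.0001  0.0002 -0.0007]
 [-0.0002 -0.274   0.9617 -0.1551]
 [ 0.      0.      0.      1.    ]]
308.82887518308365 254.4052165247146 192.30647405570335
tcp [ 0.6129 -0.005   0.0801] cam [ 0.5456 -0.0097  0.2359] cam z [ 0.2627  0.0157 -0.9647]
tip px(400 scale) [199.6463 178.6667]
0.08 [ 0.5923 -0.0792  0.08  ] [0.5838 0.0599 0.08  ] 0.13930454440059412 rel 0.10006439413647245
0.09 [ 0.5894 -0.0747  0.09  ] [0.5814 0.0554 0.09  ] 0.13037087487566956 rel 0.09734706383704932
0.1 [ 0.5864 -0.0703  0.1   ] [0.5789 0.0509 0.1   ] 0.12143720535074497 rel 0.09462973353762595
front top 0.11 [ 0.6389 -0.0993  0.11  ] [0.6275 0.0866 0.11  ] 0.18632701099279303 0.14530482351977805
front top 0.121 [ 0.6308 -0.0915  0.121 ] [0.6203 0.0782 0.121 ] 0.17005159066654557 0.13765200222162333
tip tool px x10 [array([199.7673, 191.0479]), array([199.7061, 184.7811]), array([199.6025, 174.1775])]
```

```bash
cat >> h.py <<'E'
def bar(color=2):
    """rel. x (along X from BL) and y of bar from wrist image, z=.1, by largest bright-colour bar"""
    from workcell import get_image, telemetry as t
    import cv2
    p=t.read_tcp_pos(); Rt=R.from_euler("xyz",t.read_eef_rot()).as_matrix(); d=get_image("wrist"); T=d["T_tool_cam"]
    f=192/np.tan(np.radians(d["fov_y"])/2); C=p+Rt@T[:3,3]; A=Rt@T[:3,:3]
    I=d["img"].astype(int); o=[c for c in range(3) if c!=color]
    m=((I[...,color]>170)&(I[...,color]>I[...,o[0]]+60)&(I[...,color]>I[...,o[1]]+60)).astype(np.uint8)
    n,l,s,c=cv2.connectedComponentsWithStats(m)
    out=[]
    for i in np.argsort(-s[1:,4])[:3]+1:
        u,v=c[i]; r=A@[(u-d["cx"])/f,(v-d["cy"])/f,1]; q=C+r*(.1-C[2])/r[2]
        out.append((s[i].tolist(),round((q-BL)@X,4),q.round(4).tolist()))
    return out,d["img"]
E
python3 - <<'E'
from workcell import ctrl, telemetry as t
from h import *
np.set_printoptions(precision=4,suppress=True)
print(t.read_contact_force(),t.read_ft_torque(),bar()[0])
for dx in (.115,.105,.095):
    h=ctrl.line_to(at(BL,dx,.08),speed=.08,max_force=25); print(dx,h,t.read_contact_force(),[b[:2] for b in bar()[0]])
    if h: break
print(t.read_t())
E
```

```text
[-24.246    3.3871  12.2227] [0.931  7.7418 0.0674] [([116, 185, 266, 19, 4481], np.float64(0.0956), [0.5836, -0.0102, 0.1]), ([50, 301, 62, 24, 956], np.float64(0.157), [0.6504, -0.0952, 0.1]), ([250, 315, 10, 10, 80], np.float64(0.1629), [0.6506, -0.0032, 0.1])]
0.115 True [ 0.0909 -0.8076  0.1333] [([117, 200, 262, 17, 4105], np.float64(0.0957)), ([52, 315, 33, 16, 289], np.float64(0.1564)), ([141, 319, 22, 19, 201], np.float64(0.1616))]
15.95
```

```bash
python3 - <<'E'
from workcell import ctrl, telemetry as t
from h import *
np.set_printoptions(precision=4,suppress=True)
for dx in (.111,.103,.096):
    h=ctrl.line_to(at(BL,dx,.08),speed=.08,max_force=15); o,im=bar(); print(dx,h,(t.read_tcp_pos()-BL)@X,t.read_contact_force(),[b[:2] for b in o[:1]])
    if h: break
import cv2
from workcell import get_image
s=get_image("scene")["img"][80:200,220:380,::-1]
cv2.imwrite("pics/c5.png",np.hstack([cv2.resize(x,(400,300),interpolation=cv2.INTER_CUBIC) for x in (s,im[:,:,::-1])])); print(t.read_t())
E
```

```text
0.111 False 0.11123905540433762 [-0.1066  0.6719 -0.3629] [([119, 214, 258, 15, 3447], np.float64(0.0944))]
0.103 False 0.10311982605486748 [0.1866 0.2765 0.4746] [([119, 215, 258, 16, 3345], np.float64(0.0868))]
0.096 False 0.09606897892837621 [-0.1796  0.0326  0.4032] [([119, 216, 257, 14, 3275], np.float64(0.08))]
16.9
```

View pics/c5.png

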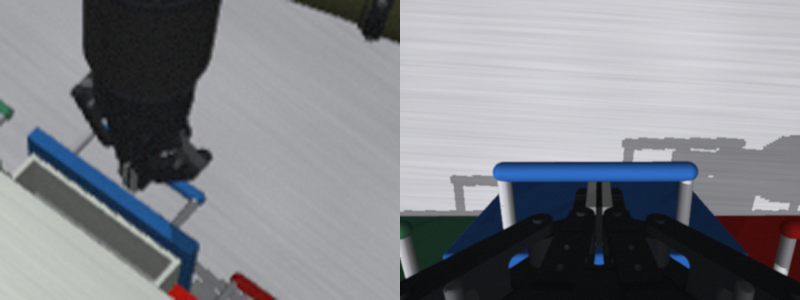

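The bar follows the fingers with a 16 mm offset, so hooking works. The earlier stall at TCP .122–.125 matches the gripper body meeting the chest front edge at rel .162. I'll lift out, push the bar from outside, and track the bar position.

```bash
python3 - <<'E'
from workcell import ctrl, telemetry as t
from h import *
np.set_printoptions(precision=4,suppress=True)
ctrl.line_to(at(BL,.103,.08),speed=.1)
ctrl.line_to(at(BL,.103,.16),speed=.2)
ctrl.line_to(at(BL,.030,.16),speed=.2)
ctrl.line_to(at(BL,.030,.082),speed=.2)
print([b[:2] for b in bar()[0][:2]],t.read_t())
for dx in (.066,.08,.09,.098,.104,.11):
    h=ctrl.line_to(at(BL,dx,.082),speed=.08,max_force=25); f=t.read_contact_force()
    print(dx,h,(t.read_tcp_pos()-BL)@X,f,[b[:2] for b in bar()[0][:2]])
    if h or f@X<-22: break
print(t.read_t())
E
```

```text
[] 18.8083
0.066 False 0.06611272663797707 [-1.1774  0.2801 -0.0639] []
0.08 True 0.07523824434177089 [ 0.4686 -0.1404  0.5458] []
19.7417
```

```bash
python3 - <<'E'
from workcell import ctrl, telemetry as t, get_image
from h import *
import cv2
s=get_image("scene")["img"][80:200,220:380,::-1]; im=get_image("wrist")["img"][:,:,::-1]; tp=get_image("top")["img"][180:330,200:400,::-1]
r=lambda x,w,h:cv2.resize(x,(w,h),interpolation=cv2.INTER_CUBIC)
cv2.imwrite("pics/c6.png",np.vstack([np.hstack([r(s,400,300),r(im,400,300)]),np.hstack([r(tp,400,300),np.zeros((300,400,3),np.uint8)])]))
print(t.read_contact_force(),t.read_tcp_pos())
E
```

```text
[ 0.28186431  0.20934555 -0.65553173] [ 0.56279748 -0.00814065  0.08092108]
```

View pics/c6.png

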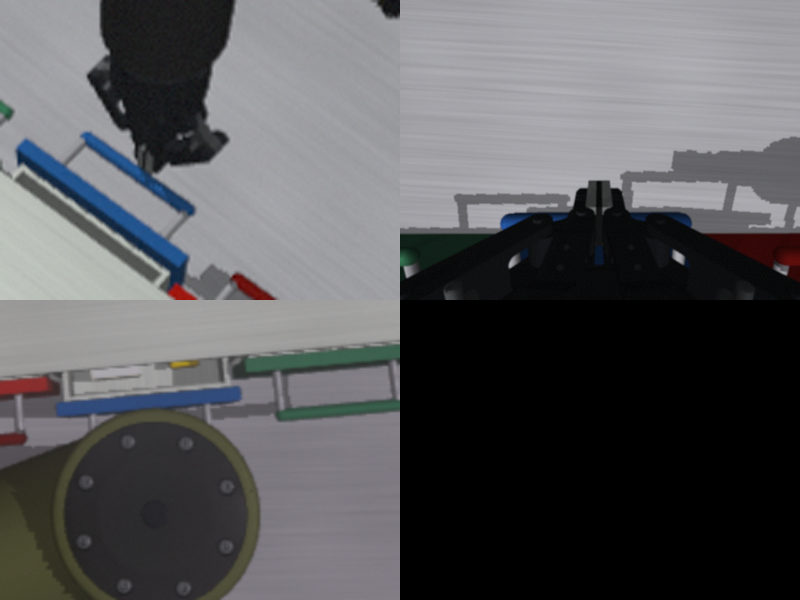

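The fingers are outside the bar and touching it at (150,165) in the scene crop, with the drawer about 25 mm open. I'll push in small steps with a higher limit, since only the fingers are touching.

```bash
python3 - <<'E'
from workcell import ctrl, telemetry as t
from h import *
np.set_printoptions(precision=4,suppress=True)
for dx in np.arange(.078,.122,.004):
    h=ctrl.line_to(at(BL,dx,.082),speed=.04,max_force=38); f=t.read_contact_force()
    print(round(dx,3),h,((t.read_tcp_pos()-BL)@X).round(4),t.read_tcp_pos()[2].round(4),f,t.read_joint_torque().round(0)[:3])
    if h or f@X<-45: break
print(t.read_t())
E
```

```text
0.078 False 0.0756 0.0811 [-8.7955  0.9318  1.2144] [ -0. -33.  37.]
0.082 False 0.0767 0.081 [-21.8504   2.2847   9.4249] [ -1. -30.  38.]
0.086 False 0.0789 0.081 [-29.3809   3.2838  13.8672] [ -1. -28.  39.]
0.09 False 0.082 0.081 [-32.9175   2.7493  15.5674] [ -2. -28.  40.]
0.094 False 0.0919 0.0811 [-3.9942 -0.5403  0.1359] [  0. -37.  36.]
0.098 False 0.097 0.0812 [-5.5566  0.3318 -1.6014] [  0. -37.  37.]
0.102 False 0.1008 0.0812 [-5.8181 -0.7874 -0.8581] [  0. -38.  37.]
0.106 False 0.101 0.0811 [-23.6455   1.8843   7.5853] [ -1. -34.  40.]
0.11 False 0.1011 0.081 [-41.0899   4.1743  17.629 ] [ -2. -30.  42.]
0.114 False 0.1012 0.0811 [-58.1028   5.1496  27.0422] [ -3. -26.  44.]
22.3917
```

It passed a catch at about 33 N and then reached a hard stop with the bar at rel .118, which is home. Next I'll back off, check blue, and hook red.

```bash
python3 - <<'E'
from workcell import ctrl, telemetry as t, get_image
from h import *
import cv2
np.set_printoptions(precision=4,suppress=True)
ctrl.line_to(at(BL,.07,.082),speed=.12)
ctrl.line_to(at(BL,.05,.16),speed=.2)
ctrl.goto(at(RD,.024,.16),O)
tp=get_image("top")["img"][160:310,110:410,::-1]; 
h=ctrl.line_to(at(RD,.024,.086),speed=.12,max_force=10); print("down",h,t.read_tcp_pos(),t.read_contact_force(),t.read_t())
im=get_image("wrist")["img"][:,:,::-1]
r=lambda x,w,h:cv2.resize(x,(w,h),interpolation=cv2.INTER_CUBIC)
cv2.imwrite("pics/c7.png",np.vstack([r(tp,500,250),r(im,500,340)]))
E
```

```text
down False [0.619  0.1744 0.0872] [ 1.0023 -0.0752  1.0346] 25.0917
```

View pics/c7.png

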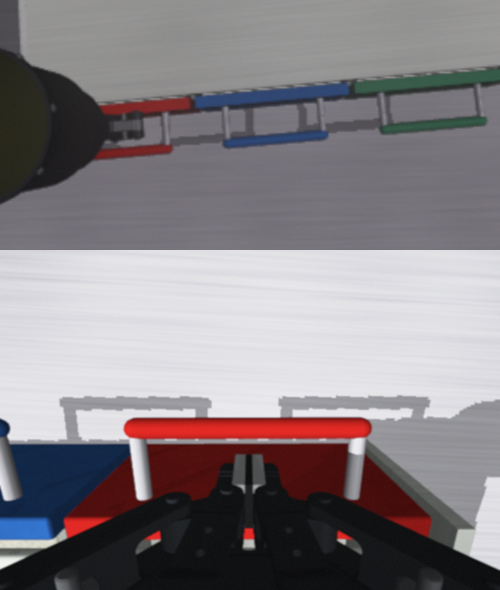

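Blue is flush with the others (front in line at (270,97)), and the fingers are centred in the red gap at (248,470) of the wrist view. Pulling red now.

```bash
python3 - <<'E'
from workcell import ctrl, telemetry as t, get_image
from h import *
import cv2
np.set_printoptions(precision=4,suppress=True)
h=ctrl.line_to(at(RD,-.02,.086),speed=.06,max_force=40); print(h,(t.read_tcp_pos()-RD)@X,t.read_contact_force(),t.read_t())
if not h:
    h=ctrl.line_to(at(RD,-.089,.086),speed=.08,max_force=40); print(h,(t.read_tcp_pos()-RD)@X,t.read_contact_force())
    ctrl.line_to(at(RD,-.082,.086),speed=.05)
    ctrl.line_to(at(RD,-.082,.18),speed=.15)
    ctrl.line_to(at(RD,-.20,.20),speed=.2)
    a=get_image("top")["img"][:,:,::-1]; cv2.imwrite("pics/c8.png",cv2.resize(a,(768,576),interpolation=cv2.INTER_CUBIC))
print(t.read_t())
E
```

```text
False -0.02021509313703886 [ 0.3265 -0.4588  0.3505] 26.025
False -0.0889957101823386 [0.2839 0.1727 0.0236]
28.9
```

View pics/c8.png

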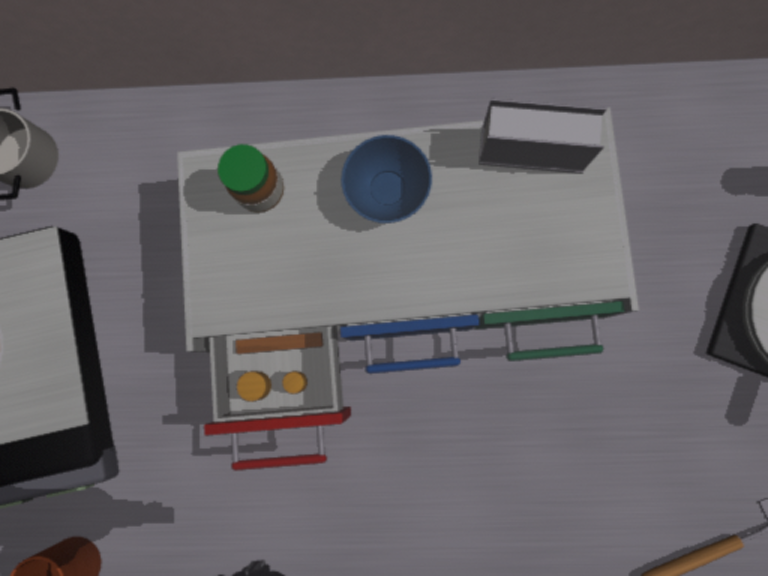

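Red is open by roughly 105 mm (its bar is now at (279,463)), and blue and green are flush and shut. The robot is clear.

```bash
python3 -c "
from workcell import ctrl
print(ctrl.finish_job())"
```

```text
the job is handed in; nothing more can be done
None
```

The blue drawer is pushed home, the red drawer is open by about 10.5 cm and released, and the green drawer stayed shut; the job was handed in at about 29 s of the 40 s limit.

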